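Put the condiments back in order of width in the graded stand

ROBOT

A 7-joint arm with a two-finger parallel gripper is mounted at the origin on a cart in front of the work surface, level with it; the furniture and walls round the work are solid. World frame = base frame: x ahead of the robot, y to its left, z up, the work surface at z = 0. Lengths are in m, angles in rad, forces in N, time in s.
With the tool pointing down it reaches from about 0.4 to 0.85 m from the base axis. Payload 6.9 kg.
Tool frame: the origin (TCP) lies midway between the tips of the shut fingers; the grasp point (between the pads) lies behind it (ctrl.pinch_z is the z of the grasp point in the tool frame, in m); z points along the fingers, y is the line along which they close (so a half turn about z gives the same grasp; the last joint's range is limited). The gripper opens to 85 mm and grips with 20 to 120 N. Pads are 22 mm wide; open, the fingers measure 114 mm over their backs; the gripper's body (76 mm by 85 mm) begins 54 mm behind the grasp point. The pads swing forward as they close: fully open they stand 13 mm farther back than shut.
Start: joints at [1.234, 0.507, -0.238, 1.5, 0.126, 1.149, -0.155], TCP at [0.268, -0.565, 0.203] pointing down, gripper open.
Joint ranges: [-3.08, 3.08], [-0.24, 2.05], [-1.43, 1.35], [0, 2.5], [-1.52, 4.66], [0.17, 1.96], [-2.89, 2.89]. Speed limits (rad/s): [2.39, 2.39, 3.14, 3.14, 3.14, 3.14, 3.14].

INTERFACE

Orientations are given as a unit quaternion [w, x, y, z].
In Python, from station import ctrl, get_state, vision, ticket, models gives the robot as it stands. Calls block until the motion is done:
- ctrl.movep(position, orientation): joint-space move of the TCP to a pose.
- ctrl.movel(position, frame=None, max_speed=0.15): straight line of the TCP; frame=None keeps the orientation; max_speed is the mean speed in m/s.
- ctrl.set_joints(angles): joint-space move.
- ctrl.ungrasp() and ctrl.close_gripper(force=None): open the fingers fully, or close them until they stop; force is the grip in N (None keeps the last).
- ctrl.pause(seconds).
- ctrl.ik(position, orientation): joint angles nearest the present ones, or None.
- get_state(): the state.
- vision.grab_frame(name): name is "side" or "top"; returns (picture, depth): 400x640x3 uint8, blue, green, red; 400x640 float32, m along the optical axis (not along the pixel's ray), 0 where there is no reading.
- vision.camera_info(name): a dict with "mtx" (3x3 intrinsics, pixels), "R" (3x3) and "t" (3): a world point X has camera coordinates R X + t. Camera axes: x right, y down, z forward; pixel columns grow to the right and rows downward; lengths in m; the calibration is good to about 2 mm. A picture is of the moment at which its call begins. camera_info takes no time and is no camera call.
A pose or a line that the arm cannot do raises ctrl.Unreachable and nothing moves.
- ticket.close_job(): hands the job in; it is judged then, once.
Trained networks look in the newest picture that a camera, given by its name, has taken for a name from the list of things; names that differ only in an ending like _2 or _b are one class to them, and where a whole thing is asked for, a point or a joint stands for the part that bears it (a point fixed in the world has none). Each returns a list of dicts, best first, with "p" (0 to 1); they miss things now and then, are a little off and sometimes report something else, mostly with a low value. They report only what shows in the picture. A call takes as long as a camera call. They do not tell look-alikes from the thing itself.
- models.recognise(camera, target): "point" ([column, row] in pixels, amid what is visible of it).
- models.masks_of(camera, target): "mask" (400x640 bool, what is visible of it) and "point" ([column, row] in pixels, amid what is visible of it).
The state is a dict: "time": time; "qpos": joint angles; "qd": joint speeds; "tau": joint torques, N m; "tcp_pos": TCP position; "eef_rot": TCP orientation; "contact_force": force on the tool from outside, world axes, zero at the start; "wrist_torque": the same for the moment, N m; "width": finger opening in m; "gripper_force": force on a finger pad.
Only numpy, scipy, OpenCV 4.12 (cv2) and the standard library are available. Lean on these libraries where they do the work, as an engineer would, in place of code of your own. Each camera call takes 0.05 s, during which the arm holds its last target. There are 200 camera calls.

TASK

Put the four loose seasonings - the wide jar, the tall bottle, the spice jar and the slim shaker - back into the wooden condiment stand, in order of width: the thickest in the widest steel cup, and so on down the row to the slimmest in the narrowest cup. Each must end upright and right down on the floor of its own cup. Set them down rather than drop them, knock none of them over, and leave the tuna tin, the tea glass and the garlic bulb where they are.

Things in the scene. Friction and masses are not known exactly. Their poses are not given: they have to be found in the camera images.
- stand: Fixed dark wooden board 316x104x24 mm, either way round, with 4 round steel cups in a row. Origin: centre of underside; x along the row to the wide end, z up. Cup axes at y=0, x=+104.5, +17.5, -57, -121 mm, inner diameters 77, 63, 52, 42 mm. Cup floors 12 mm above origin; bore straight to 23 mm, then flares 5 mm all round to a rim at 32 mm. Each container has 3.5 mm play round it in its cup.
- wide_jar: The thickest container: squat glass jar with a yellow lid, 71 mm diameter, 105 mm tall, 0.5 kg (hidden variation). Origin: centre of its underside; z runs up its axis. Can be taken round the body from above, fingers about 80 mm above its foot.
- tall_bottle: Second thickest, and the tallest: pale bottle, brown cap, 56 mm diameter up to about 100 mm height, tapering to a neck and cap 36 mm across from 158 to 195 mm; 206 mm tall, 0.6 kg (hidden variation). Origin: centre of its underside; z up its axis. Can be taken by the neck and cap, about 178 mm above its foot.
- spice_jar: The third: round spice jar with a red lid, 46 mm diameter, 104 mm tall, 0.11 kg (hidden variation). Origin: centre of its underside; z runs up its axis. Hold it about 76 mm above its foot, so that the hand clears its lid.
- slim_shaker: The slimmest: small pale shaker with a red cap, 35 mm diameter, 88 mm tall, 0.2 kg (hidden variation). Origin: centre of its underside; z runs up its axis. Hold it about 56 mm above its foot; only the part up to 74 mm can be gripped.
- tuna_tin: Bystander: flat closed tin, 86 mm diameter, 40 mm tall. Origin: centre of its underside.
- tea_glass: Bystander: small waisted glass, 61 mm diameter, 82 mm tall. Origin: centre of its underside. It stands below the front edge of the wall dish dryer over the left of the worktop, whose underside is 540 mm above the worktop: mind the wrist there.
- garlic_bulb: Bystander: garlic bulb, 54 mm across, 52 mm tall. Origin: centre of its underside. (On the robot's other side, at the right, the sink tap arches up to 290 mm above the worktop: rise over it before swinging in to the work.)
Things that resemble listed ones, but are neither listed nor needed, are in the scene too. Leave any pink look-alike of the spice_jar alone.

How it is judged:
At the end, for the whole second after the job is handed in: Each container stands in its own cup of the stand (wide jar in the widest, then tall bottle, spice jar, slim shaker in the narrowest): its origin within 7 mm of the cup's axis along the stand's x and y, its foot within 4 mm of the cup floor, tilted under 0.1 rad, released and at rest (x of wide_jar in the frame of stand between 0.0975 and 0.1115 m and y of wide_jar in the frame of stand between -0.007 and 0.007 m and z of wide_jar in the frame of stand between 0.008 and 0.016 m and angle between each of wide_jar, tall_bottle, spice_jar, slim_shaker's own z axis and vertical below 0.1 rad and linear speed of each of wide_jar, tall_bottle, spice_jar, slim_shaker below 0.02 m/s and x of tall_bottle in the frame of stand between 0.0105 and 0.0245 m and y of tall_bottle in the frame of stand between -0.007 and 0.007 m and z of tall_bottle in the frame of stand between 0.008 and 0.016 m and x of spice_jar in the frame of stand between -0.064 and -0.05 m and y of spice_jar in the frame of stand between -0.007 and 0.007 m and z of spice_jar in the frame of stand between 0.008 and 0.016 m and x of slim_shaker in the frame of stand between -0.128 and -0.114 m and y of slim_shaker in the frame of stand between -0.007 and 0.007 m and z of slim_shaker in the frame of stand between 0.008 and 0.016 m); the robot touches nothing.
It fails at once if a container is dropped: in the air with its foot more than 20 mm above the stand's rim (52 mm above the worktop) while nothing holds it ((height (world z) of wide_jar above 0.052 m and contact force between each of the fingers, the arm and wide_jar below 0.05 N) or (height (world z) of tall_bottle above 0.052 m and contact force between each of the fingers, the arm and tall_bottle below 0.05 N) or (height (world z) of spice_jar above 0.052 m and contact force between each of the fingers, the arm and spice_jar below 0.05 N) or (height (world z) of slim_shaker above 0.052 m and contact force between each of the fingers, the arm and slim_shaker below 0.05 N)).
It fails at once if a container is knocked over (tilted more than 0.7 rad) (angle between any of wide_jar, tall_bottle, spice_jar, slim_shaker's own z axis and vertical above 0.7 rad).
It fails at once if the tuna tin, tea glass or garlic bulb is pushed more than 20 mm from its place (distance of any of tuna_tin, tea_glass, garlic_bulb from where it was at the start of the episode above 0.02 m).
It also fails if it takes over 120 s, if anything falls off the work surface, if the arm or the gripper's body presses on something with over 40 N, if the wrist force passes 120 N, or if a joint passes its speed limit or range.

## Working session

There is one attempt and no reset: what is moved stays moved. The work goes in short steps, each a Python script; the robot and the scene stay as the last script left them, time stands still between calls to the robot, and variables do not carry over. Pictures are saved under pics/ and viewed, at most 14 in all, crops included, and the job is handed in when it is done.

```bash
ls; mkdir -p pics
python3 - <<'E'
from station import ctrl, get_state, vision, models
import cv2, numpy as np
print(ctrl.pinch_z, get_state())
for n in ["side","top"]:
    p,d=vision.grab_frame(n); cv2.imwrite(f"pics/{n}0.png",p); np.savez(f"{n}0.npz",p=p,d=d)
    c=vision.camera_info(n); print(n,c["mtx"].round(1).tolist(),(-c["R"].T@c["t"]).round(3),c["R"][2].round(2))
    for t in ["stand","wide_jar","tall_bottle","spice_jar","slim_shaker","tuna_tin","tea_glass","garlic_bulb"]:
        print(t,[(np.round(x["point"]).tolist(),round(x["p"],2)) for x in models.recognise(n,t)][:5])
E
```

```text
pics
-0.0187 {'time': 0.0, 'qpos': array([ 1.23346319,  0.50832217, -0.23754061,  1.5011266 ,  0.12569051,
        1.14889114, -0.15476792]), 'qd': array([-0.00157846,  0.00094546,  0.00076364,  0.00010629,  0.00034246,
       -0.00073053,  0.00034516]), 'tau': array([ 4.80788040e-04, -6.20593786e+01, -2.18647711e+00, -2.49655402e+01,
        1.27678213e-02,  1.20922242e-02, -1.85471845e-05]), 'tcp_pos': array([ 0.26751856, -0.56424685,  0.20174214]), 'eef_rot': array([-8.55770128e-04,  9.75580520e-01,  2.19640331e-01, -2.01427724e-04]), 'contact_force': array([ 0.55931064, -0.38619861,  0.49710665]), 'wrist_torque': array([-0.01280465, -0.04362649, -0.01117001]), 'gripper_force': 0.0, 'width': 0.08543148641969134}
side [[478.3, 0.0, 318.8], [0.0, 478.3, 198.5], [0.0, 0.0, 1.0]] [-0.076  0.325  1.076] [ 0.49 -0.13 -0.86]
stand [([337.0, 192.0], 0.91)]
wide_jar [([290.0, 254.0], 0.86)]
tall_bottle [([279.0, 194.0], 0.58)]
spice_jar [([246.0, 229.0], 0.97)]
slim_shaker [([377.0, 120.0], 0.68)]
tuna_tin [([300.0, 140.0], 0.93)]
tea_glass [([230.0, 195.0], 0.86)]
garlic_bulb [([315.0, 293.0], 0.6)]
top [[444.7, 0.0, 318.5], [0.0, 444.7, 194.2], [0.0, 0.0, 1.0]] [0.342 0.171 1.075] [ 0.14 -0.   -0.99]
stand [([346.0, 177.0], 0.59), ([297.0, 142.0], 0.49), ([235.0, 167.0], 0.32)]
wide_jar [([274.0, 247.0], 0.83)]
tall_bottle [([273.0, 185.0], 0.64)]
spice_jar [([298.0, 142.0], 0.73), ([237.0, 209.0], 0.71)]
slim_shaker [([411.0, 105.0], 0.63)]
tuna_tin [([321.0, 106.0], 0.91)]
tea_glass [([233.0, 166.0], 0.75)]
garlic_bulb [([293.0, 284.0], 0.58)]
```

View pics/side0.png

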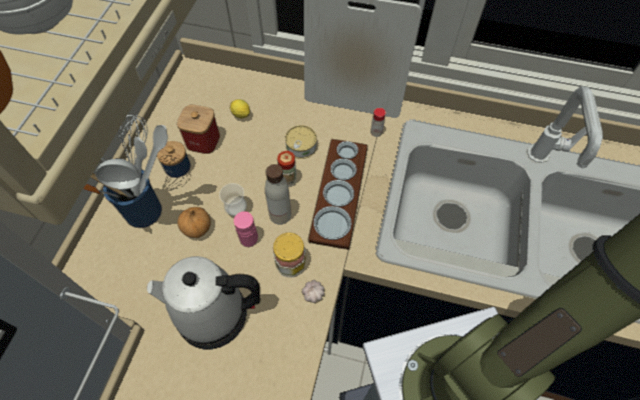

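View pics/top0.png

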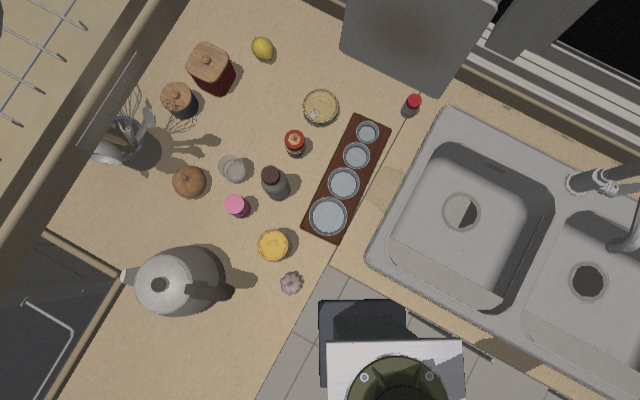

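Side picture: wide jar (289,254), tall bottle (278,195), red-lidded jar (286,165), pink look-alike (246,229), shaker with red cap (378,122), stand with its wide cup near (332,224) and narrow cup at (347,150), tea glass (233,199), tin (300,140), garlic (314,291).
Top picture: spice_jar candidates are red lid (294,142) and pink (237,207). The description says red lid, so I choose (294,142). For slim_shaker, the only candidate is (412,104). Next I'll measure and check with a close crop.

```bash
cat > h.py <<'E'
from station import ctrl, get_state, vision, models, ticket
import cv2, numpy as np
H=dict(wide_jar=.105,tall_bottle=.206,spice_jar=.104,slim_shaker=.088,tuna_tin=.04,tea_glass=.082,garlic_bulb=.052,stand=.032)
def cloud(n,d):
    c=vision.camera_info(n); v,u=np.mgrid[:400,:640]; K=c["mtx"]
    X=np.stack([(u-K[0,2])/K[0,0]*d,(v-K[1,2])/K[1,1]*d,d],-1)
    X=(X-c["t"])@c["R"]; X[d<=0]=np.nan
    return X
def proj(n,P):
    c=vision.camera_info(n); q=(np.atleast_2d(P)@c["R"].T+c["t"])@c["mtx"].T
    return q[:,:2]/q[:,2:]
def at_z(n,uv,z):
    c=vision.camera_info(n); r=c["R"].T@np.linalg.solve(c["mtx"],[*uv,1]); o=-c["R"].T@c["t"]
    return o+r*(z-o[2])/r[2]
E
python3 - <<'E'
from h import *
np.set_printoptions(precision=4,suppress=True)
for n in ["side","top"]:
    p,d=vision.grab_frame(n); X=cloud(n,d)
    for t in H:
        for m in models.masks_of(n,t)[:2]:
            M=m["mask"]; P=X[M]; P=P[np.isfinite(P[:,2])]
            z=P[:,2]; zt=np.percentile(z,97) if len(z) else 0
            T=P[abs(z-H[t])<.008]
            s=(None,) if len(T)<5 else ((T[:,:2].min(0)+T[:,:2].max(0))/2,np.median(T[:,:2],0),cv2.minEnclosingCircle(T[:,:2].astype(np.float32)))
            print(n,t,round(m["p"],2),np.round(m["point"]),M.sum(),len(P),len(T),"ztop %.3f"%zt,*s)
            if t=="stand": np.save(f"stand_{n}.npy",M)
    # stand: top-of-board rims
p,d=vision.grab_frame("top")
cv2.imwrite("pics/crop1.png",cv2.resize(p[85:265,200:440],None,fx=3,fy=3,interpolation=cv2.INTER_CUBIC))
E
```

```text
side wide_jar 0.59 [290. 252.] 1200 1193 703 ztop 0.108 [0.3746 0.2725] [0.3724 0.273 ] ((0.37439292669296265, 0.27240657806396484), 0.03489505127072334)
side tall_bottle 0.88 [280. 192.] 1213 1210 184 ztop 0.208 [0.5092 0.2658] [0.5072 0.2667] ((0.5086103081703186, 0.2660609483718872), 0.017618227750062943)
side spice_jar 0.98 [290. 164.] 428 427 219 ztop 0.107 [0.6094 0.223 ] [0.6072 0.2234] ((0.6098100543022156, 0.22335182130336761), 0.02295466512441635)
side spice_jar 0.68 [243. 228.] 590 589 268 ztop 0.107 [0.4662 0.3568] [0.4639 0.3565] ((0.4655933976173401, 0.357077956199646), 0.02302541583776474)
side slim_shaker 0.84 [378. 120.] 291 290 99 ztop 0.091 [ 0.6995 -0.0547] [ 0.6986 -0.0535] ((0.7002937197685242, -0.05757620185613632), 0.018414847552776337)
side slim_shaker 0.32 [278. 193.] 1226 1223 79 ztop 0.208 [0.4957 0.267 ] [0.4884 0.2684] ((0.5062649250030518, 0.26697468757629395), 0.028233753517270088)
side tuna_tin 0.74 [300. 140.] 900 898 669 ztop 0.042 [0.7129 0.1614] [0.7118 0.1619] ((0.7129006385803223, 0.1624477207660675), 0.04521244391798973)
side tea_glass 0.68 [22
[... 1070 characters left out ...]
3), 0.022929314523935318)
top slim_shaker 0.77 [412. 106.] 333 333 164 ztop 0.091 [ 0.6982 -0.0572] [ 0.6974 -0.0572] ((0.6984556317329407, -0.0573526993393898), 0.016837218776345253)
top tuna_tin 0.55 [319. 106.] 1081 1079 955 ztop 0.041 [0.7071 0.1603] [0.7072 0.1602] ((0.7071150541305542, 0.15996555984020233), 0.04343908280134201)
top garlic_bulb 0.73 [344. 178.] 5605 5582 0 ztop 0.032 None
top garlic_bulb 0.58 [292. 286.] 327 324 14 ztop 0.045 [0.2847 0.2366] [0.2858 0.2373] ((0.28342360258102417, 0.23552939295768738), 0.005694845225661993)
top stand 0.64 [347. 180.] 5704 5681 1969 ztop 0.032 [0.5312 0.1015] [0.5405 0.0988] ((0.5311509966850281, 0.10237854719161987), 0.16026057302951813)
```

View pics/crop1.png

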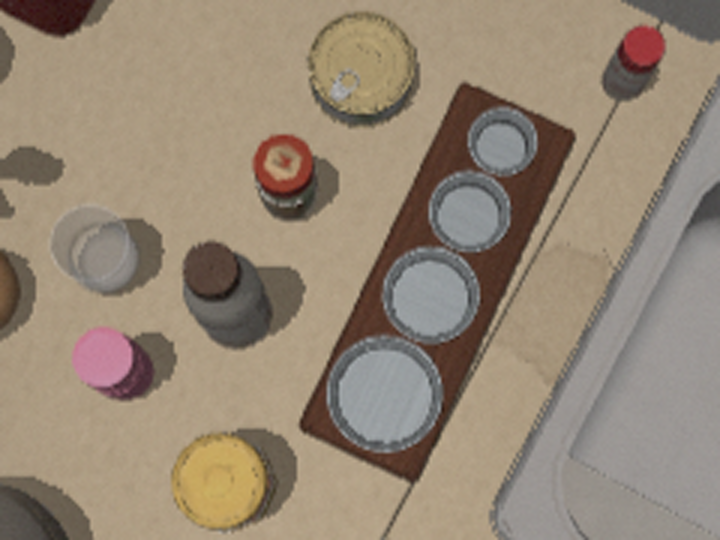

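The crop confirms the choice: red-lidded spice jar at crop (285,170), which is top picture (295,142). The pink jar at (105,360) is the decoy. The shaker's red cap is at (642,47), and the stand's wide cup is at (385,393) with its narrow cup at (502,140). Heights and radii agree with the sizes given. Next is the stand fit.

```bash
cat > fit.py <<'E'
from h import *
from scipy.optimize import least_squares
CX=np.array([.1045,.0175,-.057,-.121]); CR=np.array([77,63,52,42])/2e3
def stand_pose(n,d):
    X=cloud(n,d); M=np.load(f"stand_{n}.npy"); P=X[cv2.dilate(M.astype(np.uint8),np.ones((5,5)))>0]; P=P[np.isfinite(P[:,2])]
    B=P[(P[:,2]>.019)&(P[:,2]<.05)][:,:2]; (c,s,a)=cv2.minAreaRect(B.astype(np.float32))
    R=P[(P[:,2]>.030)&(P[:,2]<.05)][:,:2]
    def res(q,R):
        C=q[:2]+np.outer(CX,[np.cos(q[2]),np.sin(q[2])]); D=np.linalg.norm(R[:,None]-C,axis=2)-(CR+.005+q[3]); return D[np.arange(len(R)),abs(D).argmin(1)]
    best=min((least_squares(res,[*c,th,.0],args=(R,),loss="soft_l1",f_scale=.002) for th in (np.arctan2(.45-.62,.0),np.radians(a),np.radians(a)+np.pi,np.radians(a)+np.pi/2,np.radians(a)-np.pi/2)),key=lambda r:r.cost)
    return best.x,np.sqrt(np.mean(best.fun**2)),(c,s),len(R)
E
python3 - <<'E'
from fit import *
np.set_printoptions(precision=4,suppress=True)
Q=[]
for n in ["side","top"]:
    d=np.load(n+"0.npz")["d"]; q,r,b,k=stand_pose(n,d); print(n,q,"rms",r,b,k); Q.append(q)
    X=cloud(n,d); 
    for nm,xy in dict(wide_jar=(.372,.271),tall_bottle=(.508,.265),spice_jar=(.608,.222),slim_shaker=(.699,-.057)).items():
        S=X[(np.hypot(X[...,0]-xy[0],X[...,1]-xy[1])<.045)&(X[...,2]>H[nm]-.002)]
        print(n,nm,len(S),*cv2.minEnclosingCircle(S[:,:2].astype(np.float32)),(S.min(0)+S.max(0))/2)
        if n=="top" and nm=="slim_shaker":
            N=X[(np.hypot(X[...,0]-xy[0],X[...,1]-xy[1])<.16)&(X[...,2]>.035)]; 
            N=N[np.hypot(N[:,0]-xy[0],N[:,1]-xy[1])>.03]
            for lo,hi in [(.035,.1),(.1,.16),(.16,.3)]:
                m=N[(N[:,2]>lo)&(N[:,2]<hi)]; 
                if len(m): i=np.hypot(m[:,0]-xy[0],m[:,1]-xy[1]).argmin(); print("near",lo,m[i],len(m))
q=np.mean(Q,0); u=np.array([np.cos(q[2]),np.sin(q[2])])
print("cups",q[:2]+np.outer(CX,u),"yaw",q[2])
def quat(a): return np.array([0,np.cos(a/2),np.sin(a/2),0])   # y-axis of tool at angle a-90deg
for p in ((.372,.271,.06),(.372,.271,.3),(.508,.265,.16),(.608,.222,.1),(.699,-.057,.03),(.699,-.057,.2),(*(q[:2]+CX[0]*u),.2),(*(q[:2]+CX[1]*u),.32),(*(q[:2]+CX[3]*u),.05)):
    for k in (0,1):
        j=ctrl.ik(list(p),quat(q[2]+k*np.pi)); print(p,k,j)
E
```

```text
side [0.5362 0.103  2.6815 0.0001] rms 0.002113598760239574 ((0.5360534191131592, 0.10336263477802277), (0.10396122932434082, 0.3163166642189026)) 390
side wide_jar 586 (0.37496545910835266, 0.27138781547546387) 0.03534332662820816 [0.375  0.2718 0.1071]
side tall_bottle 182 (0.5113511681556702, 0.2669031620025635) 0.019019685685634613 [0.5116 0.2665 0.2071]
side spice_jar 197 (0.610593855381012, 0.22267486155033112) 0.023133277893066406 [0.6104 0.223  0.1055]
side slim_shaker 81 (0.700837254524231, -0.055547963827848434) 0.018289856612682343 [ 0.7009 -0.0557  0.0894]
top [0.5325 0.1015 2.6812 0.0002] rms 0.001425507851427415 ((0.5325157046318054, 0.10134761035442352), (0.10380160808563232, 0.3155544698238373)) 417
top wide_jar 649 (0.37153565883636475, 0.27089884877204895) 0.03419807180762291 [0.3719 0.2708 0.1067]
top tall_bottle 236 (0.5083400011062622, 0.2649768590927124) 0.018302667886018753 [0.5081 0.2655 0.2068]
top spice_jar 232 (0.607350766658783, 0.22165772318840027) 0.022140605375170708 [0.6074 0.2211 0.1054]
top slim_shaker 128 (0.6985683441162109, -0.05690985545516014) 0
[... 1324 characters left out ...]
 -1.0271  1.8994  0.3793  1.0655  0.2872]
(np.float64(0.4407287908971016), np.float64(0.14866657763657964), 0.2) 1 [ 0.1855  0.3199 -0.7514  1.9011  0.2551  1.0178 -2.7071]
(np.float64(0.5186761291723734), np.float64(0.11002447034672881), 0.32) 0 [ 0.4983  0.4632 -1.2075  1.5261  0.4342  1.4519  0.3849]
(np.float64(0.5186761291723734), np.float64(0.11002447034672881), 0.32) 1 [ 0.2193  0.3259 -0.6813  1.529   0.2077  1.3603 -2.5108]
(np.float64(0.6427647079209383), np.float64(0.04850801218989729), 0.05) 0 [ 0.3657  0.8144 -0.8747  1.6259  0.7023  1.0432  0.3859]
(np.float64(0.6427647079209383), np.float64(0.04850801218989729), 0.05) 1 [-0.0302  0.6775 -0.1403  1.6315  0.1179  0.8409 -2.2496]
```

```bash
cat > act.py <<'E'
from h import *
YAW=2.6813; U=np.array([np.cos(YAW),np.sin(YAW)]); ST=np.array([.53435,.10225])
Q=np.array([0,np.cos(YAW/2),np.sin(YAW/2),0])
CUP={k:ST+x*U for k,x in dict(wide_jar=.1045,tall_bottle=.0175,spice_jar=-.057,slim_shaker=-.121).items()}
OBJ=dict(wide_jar=(.3733,.2712),tall_bottle=(.5098,.2660),spice_jar=(.6090,.2222),slim_shaker=(.6995,-.0565))
TZ=dict(wide_jar=.080-.0187-.009,tall_bottle=.178-.0187-.004,spice_jar=.076-.0187-.005,slim_shaker=.056-.0187-.004)
F=dict(wide_jar=60,tall_bottle=70,spice_jar=40,slim_shaker=40)
def st(tag):
    s=get_state(); print(tag,"t%.1f"%s["time"],s["tcp_pos"].round(4),"w %.4f"%s["width"],"gf %.1f"%s["gripper_force"],"F",s["contact_force"].round(1),"q",s["qpos"].round(2)); return s
def pick(n,above,lift):
    x,y=OBJ[n]; z=TZ[n]
    if above: ctrl.movep([x,y,z+above],Q); st("above")
    ctrl.movel([x,y,z+.04],frame=Q,max_speed=.2); ctrl.movel([x,y,z],max_speed=.08); st("down")
    ctrl.close_gripper(F[n]); st("closed")
    ctrl.movel([x,y,z+lift],max_speed=.15); return st("lifted")
def place(n,lift,up):
    x,y=CUP[n]; z=TZ[n]+.012
    ctrl.movel([x,y,z-.012+lift],frame=Q,max_speed=.18); f0=st("over cup")["contact_force"]
    ctrl.movel([x,y,z+.022],max_speed=.12)
    for dz in (.016,.010,.005,.002,.0005,-.001):
        ctrl.movel([x,y,z+dz],max_speed=.04); f=get_state()["contact_force"]-f0; print(dz,f.round(1))
        if f[2]>8: break
    return f[2],dz
def release(n,up):
    x,y=CUP[n]; ctrl.ungrasp(); st("open"); ctrl.movel([x,y,TZ[n]+up],max_speed=.2); st("up")
E
python3 - <<'E'
from act import *
X=cloud("side",np.load("side0.npz")["d"]); a=OBJ["slim_shaker"]
r=np.hypot(X[...,0]-a[0],X[...,1]-a[1])
for lo in np.arange(.1,.5,.08):
    m=(X[...,2]>lo)&(X[...,2]<lo+.08)&(r<.25)
    if m.any(): i=np.argmin(np.where(m,r,9)); print("%.2f"%lo,X.reshape(-1,3)[i].round(3),r.flat[i].round(3))
print(CUP)
p=get_state()["tcp_pos"]; ctrl.ungrasp()
ctrl.movel([p[0],p[1],.47],max_speed=.2); st("rise")
Q1=np.array([0,np.cos(YAW/2+np.pi/2),np.sin(YAW/2+np.pi/2),0])
j=ctrl.ik([*a,.40],Q1); print(j)
j0=ctrl.ik([*a,.40],Q); print(j0)
E
```

```text
0.10 [ 0.759 -0.1    0.102] 0.074
0.18 [ 0.775 -0.096  0.19 ] 0.085
0.26 [ 0.783 -0.108  0.261] 0.098
0.34 [ 0.792 -0.118  0.342] 0.111
{'wide_jar': array([0.44072609, 0.14866998]), 'tall_bottle': array([0.51867136, 0.11002368]), 'spice_jar': array([0.58541758, 0.07693001]), 'slim_shaker': array([0.64275663, 0.04850055])}
rise t3.5 [ 0.2676 -0.5646  0.4693] w 0.0856 gf 0.0 F [ 0.  -0.3  0.5] q [ 1.2   0.46 -0.24  0.86  0.11  1.83 -0.11]
[ 0.17941548  0.60717041 -0.34586373  0.7962365   0.19833635  1.76272924
 -2.10108357]
[ 0.36945791  0.68254163 -0.92342791  0.79196388  0.5506245   1.84868987
  0.8484304 ]
```

Run:
```python
from act import *
a=OBJ["slim_shaker"]
j=np.array([.1794,.6072,-.3459,.7962,.1983,1.7627,-2.1011+np.pi])
ctrl.set_joints(j); s=st("high"); print(s["eef_rot"],Q)
for n,lift in (("slim_shaker",.10),):
    pick(n,0,lift); f=place(n,lift,.1); print(f)
    if f[1]<=.005: release(n,.16)
p,d=vision.grab_frame("side"); cv2.imwrite("pics/s1.png",cv2.resize(p[90:270,200:440],None,fx=3,fy=3))
```

```text
high t5.9 [ 0.6994 -0.058   0.4002] w 0.0854 gf 0.0 F [ 0.4 -0.1  0.6] q [ 0.18  0.61 -0.35  0.8   0.2   1.76  1.04]
[ 2.50731133e-04  2.29339943e-01  9.73346315e-01 -2.82225978e-04] [0.         0.22811999 0.97363303 0.        ]
down t8.4 [ 0.6995 -0.0564  0.033 ] w 0.0856 gf 0.0 F [ 0.1  0.  -0. ] q [ 0.21  0.78 -0.31  1.47  0.27  0.93  0.93]
closed t8.9 [ 0.6998 -0.0567  0.0339] w 0.0331 gf 39.7 F [-0.  -0.2  4.5] q [ 0.21  0.78 -0.31  1.47  0.27  0.93  0.93]
lifted t9.7 [ 0.6987 -0.0565  0.132 ] w 0.0332 gf 39.9 F [-0.8 -0.6 -1.9] q [ 0.22  0.69 -0.34  1.37  0.24  1.12  0.97]
over cup t10.5 [0.6433 0.0467 0.1331] w 0.0334 gf 39.9 F [ 0.4  0.2 -1.7] q [ 0.09  0.6  -0.34  1.54  0.23  1.04  0.8 ]
0.016 [0.1 0.  0.4]
0.01 [-1.  -1.1  0.1]
0.005 [ 0.1 -0.1 -0.1]
0.002 [-1.3  0.1  0. ]
0.0005 [-0.4 -0.9  1.2]
-0.001 [-2.  -1.3 10.2]
(np.float64(10.236178627920529), -0.001)
open t13.4 [0.6427 0.0485 0.0442] w 0.0855 gf 0.0 F [0.  1.  0.4] q [ 0.07  0.7  -0.32  1.64  0.27  0.85  0.76]
up t14.3 [0.6421 0.0483 0.1921] w 0.0856 gf 0.0 F [ 0.1 -0.2 -0.2] q [ 0.09  0.56 -0.36  1.46  0.2   1.16  0.82]
```

View pics/s1.png

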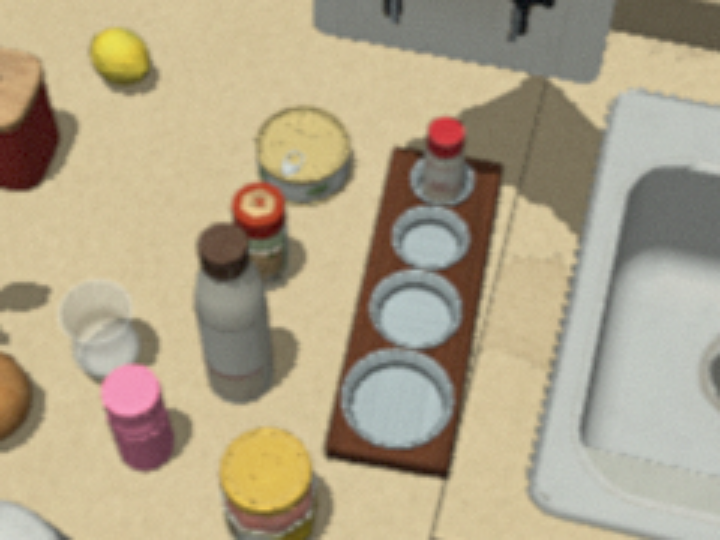

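The shaker stands in the narrowest cup (crop pixel 443,165) with nothing else disturbed. Next: spice jar, then wide jar.

Run:
```python
from act import *
for n,above,lift,up in (("spice_jar",.13,.10,.20),("wide_jar",.20,.10,.25)):
    s=pick(n,above,lift)
    if s["gripper_force"]<10: print("no grip"); break
    f=place(n,lift,.1); print(f)
    if f[1]<=.002: release(n,up)
    else: break
p,d=vision.grab_frame("side"); cv2.imwrite("pics/s2.png",cv2.resize(p[90:270,200:440],None,fx=3,fy=3))
```

```text
above t15.1 [0.6087 0.2221 0.1814] w 0.0858 gf 0.0 F [ 0.8 -0.1  0.5] q [-0.18  0.57 -0.36  1.46  0.21  1.15  0.54]
down t16.4 [0.609  0.2223 0.0522] w 0.0856 gf 0.0 F [0.6 0.2 0.2] q [-0.2   0.69 -0.33  1.62  0.27  0.88  0.48]
closed t16.8 [0.6093 0.2222 0.053 ] w 0.0431 gf 40.5 F [-0.5 -0.7  5.2] q [-0.2   0.69 -0.33  1.62  0.27  0.88  0.48]
lifted t17.6 [0.6084 0.2218 0.1512] w 0.0435 gf 40.8 F [-0.  -0.8 -1.5] q [-0.18  0.59 -0.36  1.51  0.22  1.08  0.52]
over cup t18.6 [0.5855 0.0785 0.1523] w 0.0439 gf 40.8 F [-0.1  0.5 -1.8] q [ 0.06  0.51 -0.37  1.67  0.21  1.    0.74]
0.016 [-0.4 -0.8  0.6]
0.01 [-0.4 -0.4  0.8]
0.005 [ 0.6 -0.1  1.1]
0.002 [ 0.3 -0.7  0.7]
0.0005 [-0.3  0.5  2.8]
-0.001 [-2.5 -1.7 14.3]
(np.float64(14.276882723086036), -0.001)
open t21.4 [0.5853 0.077  0.0631] w 0.0848 gf 0.0 F [ 0.5 -0.5 -0. ] q [ 0.04  0.61 -0.33  1.77  0.26  0.81  0.69]
up t22.5 [0.5848 0.0767 0.2512] w 0.0852 gf 0.0 F [-0.1 -0.7 -0.7] q [ 0.07  0.43 -0.38  1.51  0.17  1.23  0.78]
above t23.6 [0.3745 0.2704 0.2521] w 0.0851 gf 0.0 F [-0.5 -0.1  0.4] q [-0.28  0.23 -0.5   1.82  0.12  1.12
[... 162 characters left out ...]
.0678 gf 64.6 F [-1.3 -1.8  9.5] q [-0.39  0.48 -0.41  2.11  0.32  0.61  0.08]
lifted t26.4 [0.3728 0.2706 0.1515] w 0.0676 gf 68.5 F [ 0.3 -0.4 -4.9] q [-0.32  0.33 -0.49  1.99  0.2   0.87  0.2 ]
over cup t27.3 [0.44   0.1497 0.1521] w 0.0672 gf 68.5 F [ 0.2  0.3 -5.4] q [-0.04  0.34 -0.45  1.98  0.19  0.87  0.52]
0.016 [-0.2  0.4  0. ]
0.01 [-0.1  0.1 -0.3]
0.005 [-0.2  0.6  0.8]
0.002 [-0.2 -0.2 -0.2]
0.0005 [-3.1 -2.3 10.8]
(np.float64(10.789430264407265), 0.0005)
open t29.7 [0.441  0.1488 0.0649] w 0.0855 gf 0.0 F [-0.6  0.2 -0.8] q [-0.1   0.46 -0.39  2.09  0.29  0.64  0.42]
up t31.0 [0.4402 0.1484 0.3014] w 0.0857 gf 0.0 F [-1.  -1.  -0.4] q [ 0.01  0.2  -0.48  1.72  0.09  1.25  0.62]
```

View pics/s2.png

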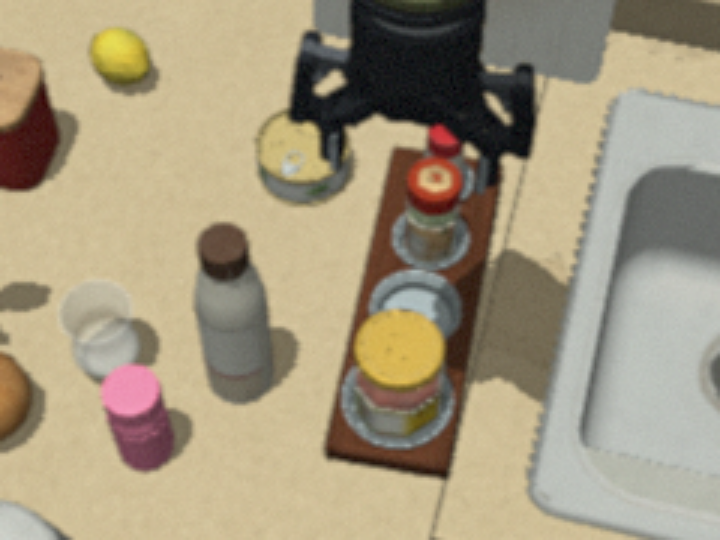

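Spice jar (432,215) and wide jar (400,380) are seated in their cups, and the bottle's cup is free. Now the bottle.

Run:
```python
from act import *
n="tall_bottle"
s=pick(n,.13,.14)
if s["gripper_force"]>10:
    f=place(n,.14,.1); print(f)
    if f[1]<=.002: release(n,.14)
ctrl.movel([.51,.11,.42],max_speed=.2)
cv2.imwrite("pics/s3.png",cv2.resize(vision.grab_frame("side")[0][90:270,200:440],None,fx=3,fy=3))
```

```text
above t31.7 [0.5095 0.2664 0.284 ] w 0.0856 gf 0.0 F [ 0.7 -0.2  0.2] q [-0.18  0.4  -0.53  1.49  0.2   1.31  0.38]
down t32.9 [0.51   0.2662 0.1557] w 0.0853 gf 0.0 F [ 0.7  0.7 -0.1] q [-0.2   0.5  -0.5   1.7   0.27  1.01  0.32]
closed t33.5 [0.5101 0.266  0.156 ] w 0.0327 gf 69.4 F [-0.7 -0.8  5.6] q [-0.2   0.5  -0.5   1.7   0.27  1.01  0.32]
lifted t34.5 [0.5093 0.2655 0.294 ] w 0.0327 gf 70.2 F [-0.3 -1.4 -7.1] q [-0.18  0.4  -0.53  1.47  0.2   1.33  0.39]
over cup t35.6 [0.5184 0.1116 0.2953] w 0.0328 gf 70.2 F [ 0.4  0.4 -6.8] q [ 0.1   0.31 -0.5   1.58  0.15  1.28  0.69]
0.016 [-0.7  0.   0.1]
0.01 [-0.  -1.   0.8]
0.005 [-0.5 -0.7  0.2]
0.002 [ 0.  -0.5  0.6]
0.0005 [-1.2 -0.4  4.9]
-0.001 [-2.9 -1.9 15.9]
(np.float64(15.948806321171169), -0.001)
open t38.8 [0.5187 0.1101 0.1662] w 0.0852 gf 0.0 F [-0.4 -0.1  0. ] q [ 0.07  0.42 -0.47  1.8   0.22  0.97  0.62]
up t39.6 [0.5181 0.1097 0.2943] w 0.0852 gf 0.0 F [-0.2  0.4 -1.1] q [ 0.1   0.32 -0.5   1.58  0.15  1.28  0.69]
```

View pics/s3.png

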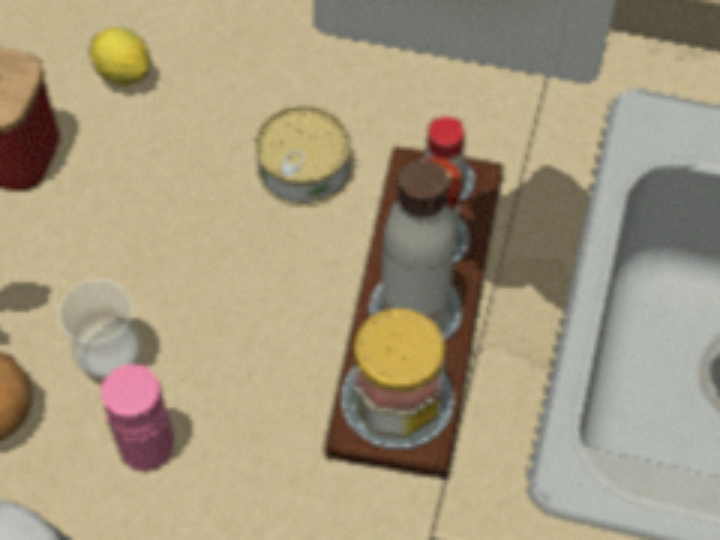

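The bottle stands in the second cup (420,300) with all four in a row and the bystanders unmoved. I'll check lid heights and centres, then hand in.

Run:
```python
from act import *
X=cloud("side",vision.grab_frame("side")[1]); ok=True
for n,c in CUP.items():
    b=c+[.0018,.0008]
    S=X[(np.hypot(X[...,0]-b[0],X[...,1]-b[1])<.05)&(X[...,2]>H[n]+.012-.002)&(X[...,2]<H[n]+.03)]
    S=S[np.hypot(*(S[:,:2]-b).T)<{"wide_jar":.045}.get(n,.033)]
    e=(S[:,:2].min(0)+S[:,:2].max(0))/2-b
    dz=np.median(S[:,2])-H[n]; print(n,len(S),"foot z %.4f"%dz,"err",e.round(4)); ok&=np.hypot(*e)<.008 and dz<.017
print(ok)
if ok: print(ticket.close_job())
```

```text
wide_jar 519 foot z 0.0123 err [0.0003 0.0004]
tall_bottle 165 foot z 0.0125 err [-0.0006  0.0005]
spice_jar 54 foot z 0.0123 err [ 0.0008 -0.013 ]
slim_shaker 98 foot z 0.0127 err [ 0.0009 -0.0003]
False
```

The spice jar's offset comes from the bottle hiding part of its lid (54 points visible). Its foot height of 12.3 mm, and the earlier unhidden view, show it seated. Handing in.

```bash
python3 -c "
from station import ticket
print(ticket.close_job())"
```

```text
the job is handed in; nothing more can be done
None
```

All four seasonings are upright on the floors of their own cups in order of width, the tin, glass and garlic were left alone, and the job is handed in (about 41 s of robot time; no verdict was returned, and the spice jar's centring went unmeasured because the bottle hid part of its lid).

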